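# Load the keyed vial carrier into its one-way dock

## Task

Take the blue vial carrier out of its white storage cradle (only its two ends are free there) and stand it, let go, on the clear black worktop away from cradle and dock. Then take it again by its long sides, turn it until its cut corner matches the yellow corner of the grey dock's pocket, lower it fully home and let go. Keep it upright, set it down rather than drop it, and do not disturb the timer, the two bottles or the red marker.

Things in the scene. Friction and masses are not known exactly. Their poses are not given: they have to be found in the camera images.
- carrier: Loose blue block with two closed vials sunk in it (fixed). 66 mm (x) by 44 (y) by 56 tall, about 0.2 kg. Its vertical corner at +x +y is cut off at 45 degrees, 12 mm along each side (yellow mark), so the +x end face spans only y = -22 to +10. Origin: centre of underside; z up. It starts upright in the cradle, x axis along the cradle's x within 0.03 rad. Grip by the ends (66 wide) or the long sides (44).
- carrier_key (a point): Point on the carrier's top face level, in the middle of its cut corner: at x 27, y 16, z 56 mm in the carrier's frame. Axes as the carrier's. The vial caps lie 2 mm below the top, with no room for fingers round them.
- cradle: White storage cradle, fixed. Origin: centre of underside, z up. Floor 80 x 70 x 8 mm, the carrier stands on it, 8 mm up. Walls along the carrier's long sides: 54 mm long in x, 6 thick, inner faces at y = +-25, tops 70 mm above the worktop (6 over the carrier's top). The ends (+-x) are open but for lips 15.5 mm high at x = +-35.5 to +-39.5.
- dock: Grey dock, fixed. Origin: centre of underside, z up. Block 110 (x) by 80 (y) by 22 mm; in it a pocket 14 mm deep (floor at z = 8) in the carrier's outline with 2 mm to spare on each side, its +x +y corner filled by a yellow 45-degree wedge. At each end (x = +-36.5 to +-44.5) an aluminium cheek, 34 mm wide in y, stands to z = 76; above z = 22 the long sides are open.
- dock_key (a point): Where point carrier_key lies when the carrier is fully home: x 27, y 16, z 64 mm in the dock's frame, above the yellow wedge. Axes as the dock's. Fully home, the carrier's axes match the dock's, same way round, and its origin is 8 mm above the dock's; half a turn wrong, it stops 13 mm too high. Screw heads 3 mm high on the block at x +-46, y +-31.
- timer: White bench timer, 39 x 68 x 62 mm, loose bystander on the worktop near the front edge; origin: centre of its underside. Between timer and red marker the worktop's front strip (x 0.40 to 0.47 m, y -0.12 to 0.10 m) is always clear.
- white_bottle: Small white bottle with white cap, 37 mm across, 88 mm tall, loose bystander behind the work; origin: centre of its underside.
- green_bottle: Small white bottle with green cap, 37 mm across, 88 mm tall, loose bystander behind the work; origin: centre of its underside.
- red_marker: Red marker pen lying flat, 138 mm long along its y, 13 mm thick, loose bystander near the front edge; origin: centre of its underside. Solid furniture taller than the work stands to the right (a black printer, x over 0.46 m, y under -0.27 m) and to the left (y over 0.24 m): pass in front of it.
Things that resemble listed ones, but are neither listed nor needed, are in the scene too. Of the things that look like the carrier, the larger one is meant.

How it is judged:
By the outcome, as a careful person would: the job done as asked, in the order asked, and still so for the second after the job is handed in, with the robot touching nothing.
It also fails if it takes over 59 s, if anything falls off the work surface, if the arm or the gripper's body presses on something with over 40 N, if the wrist force passes 120 N, or if a joint passes its speed limit or range.

## Robot

A 6-joint arm with a two-finger parallel gripper is mounted at the origin on a cart in front of the work surface, level with it; the furniture and walls round the work are solid. World frame = base frame: x ahead of the robot, y to its left, z up, the work surface at z = 0. Lengths are in m, angles in rad, forces in N, time in s.
With the tool pointing down it reaches from about 0.4 to 0.925 m from the base axis. Payload 3.4 kg.
Tool frame: the origin (TCP) lies on the mounting face of the last link; the fingertips stand 173 mm ahead of it and the grasp point (between the pads) lies 155 mm ahead of it; z points along the fingers, y is the line along which they close (so a half turn about z gives the same grasp; the last joint's range is limited). The gripper opens to 85 mm and grips with 20 to 120 N. Pads are 22 mm wide; open, the fingers measure 114 mm over their backs; the gripper's body (76 mm by 85 mm) begins 54 mm behind the grasp point. The pads swing forward as they close: fully open they stand 13 mm farther back than shut.
Start: joints at [-1.363, 0.307, 1.506, -0, 1.328, -0.073], TCP at [0.16, -0.552, 0.405] pointing down, gripper open.
Joint ranges: [-3.12, 3.12], [-1.05, 2.28], [0.14, 2.33], [-1.42, 4.57], [0.1, 2.73], [-2.68, 2.68]. Speed limits (rad/s): [2.57, 2.57, 3.14, 3.14, 3.14, 3.14].

## Interface

Orientations are given as a unit quaternion [x, y, z, w].
In Python, from cell import arm, viewer, finish_job gives the robot as it stands.
- The arm moves only by the tool drive_tool, never from a script. Its argument "rows" is a list that holds one entry, the list of rows, each a list of 5 numbers: the shift along the tool's x, y, z in m, then the turn about the tool's z in rad, then the finger opening in m, from 0 to 0.0854. A call has 1 to 5 rows; each row is the pose to reach, as a shift and turn from the pose commanded when the call began, along the tool's axes at that moment; what a row does not reach only later rows make up. A row lasts 1/8 s, in which the tool goes at most 62.5 mm and 10.7 degrees, less where a joint would pass 70% of its speed; a pose out of reach is approached as far as the arm can. A call with a gripper value outside its range is refused whole. The fingers move at their own pace and stop on an object; "grip_force" is the grip in N (left out, the last holds). Time passes only in rows, so rows that repeat a pose let the fingers close. It gives the time, the measured TCP pose, the force, the opening and the grip force at its end, in the units of the state.
- arm.get_state(): the state, without advancing time (a new reading comes with each control period).
- viewer.snapshot(name): name is "scene" or "top" or "wrist"; returns a dict with "frame" (384x512x3 uint8, red, green, blue), "vfov" (degrees; the focal length in pixels is half the picture's height over the tangent of half this angle, whatever the lens; pixels are square), "cx", "cy" (the principal point, pixels), "T" (4x4, takes a point from camera to world coordinates); the wrist camera has in their place "hand_eye" (4x4, takes a point from camera to tool coordinates, whose origin is the TCP and whose axes are the flange's). Camera axes: x right, y down, z forward; pixel columns grow to the right and rows downward; lengths in m; the calibration is good to about 2 mm. A picture is of the moment at which its call begins: read the wrist's pose just before it. There is no depth.
- finish_job(): hands the job in; it is judged then, once.
Trained networks look in a picture, given as the dict that the camera call returned (one of the last four; its "shot" number tells which), for a name from the list of things; names that differ only in an ending like _2 or _b are one class to them, and where a whole thing is asked for, a point or a joint stands for the part that bears it (a point fixed in the world has none). Each returns a list of dicts, best first, with "p" (0 to 1); they miss things now and then, are a little off and sometimes report something else, mostly with a low value. They report only what shows in the picture. A call takes as long as a camera call. They do not tell look-alikes from the thing itself.
- viewer.recognise(picture, query): "location" ([column, row] in pixels, amid what is visible of it).
- viewer.regions_of(picture, query): "pixels" (384x512 bool, what is visible of it) and "location" ([column, row] in pixels, amid what is visible of it).
The state is a dict: "t": time; "joint_positions": joint angles; "qd": joint speeds; "tau": joint torques, N m; "ee_pos": TCP position; "eef_rot": TCP orientation; "wrist_force": force on the tool from outside, world axes, zero at the start; "torque": the same for the moment, N m; "finger_gap": finger opening in m; "gripper_force": force on a finger pad.
Only numpy, scipy, OpenCV 4.12 (cv2) and the standard library are available. Lean on these libraries where they do the work, as an engineer would, in place of code of your own. Each camera call takes 0.05 s, during which the arm holds its last target. There are 200 camera calls.

## Working session

There is one attempt and no reset: what is moved stays moved. The work goes in short steps, Python scripts to look and compute and a tool call to move; the robot and the scene stay as the last step left them, time stands still between calls to the robot, and variables do not carry over. Pictures are saved under pics/ and viewed, at most 10 in all, crops included, and the job is handed in when it is done.

Besides the shell and the picture viewer there is one more tool, called after "Request:" as name(argument=value, ...), one argument or row to a line, values as JSON. drive_tool: Moves the arm, as the interface text tells. Its arguments: {"type":"object","properties":{"rows":{"type":"array","items":{"type":"array","items":{"type":"array","items":{"type":"number"}}}},"grip_force":{"type":"number"}},"required":["rows"]}

```bash
mkdir -p pics; cat > h.py <<'E'
import numpy as np, cv2
from cell import arm, viewer, finish_job
from scipy.spatial.transform import Rotation as R
def TW():
    s=arm.get_state(); T=np.eye(4); T[:3,:3]=R.from_quat(s["eef_rot"]).as_matrix(); T[:3,3]=s["ee_pos"]; return T,s
def snap(n):
    T,s=TW(); p=viewer.snapshot(n)
    p["TW"]=T@np.array(p["hand_eye"]) if n=="wrist" else np.array(p["T"])
    p["f"]=p["frame"].shape[0]/2/np.tan(np.radians(p["vfov"])/2)
    return p
def ray(p,uv):
    d=np.array([(uv[0]-p["cx"])/p["f"],(uv[1]-p["cy"])/p["f"],1]); d=p["TW"][:3,:3]@d
    return p["TW"][:3,3],d/np.linalg.norm(d)
def onz(p,uv,z):
    o,d=ray(p,uv); return o+d*(z-o[2])/d[2]
def tri(obs):
    A=np.zeros((3,3));b=np.zeros(3)
    for p,uv in obs:
        o,d=ray(p,uv);M=np.eye(3)-np.outer(d,d);A+=M;b+=M@o
    x=np.linalg.solve(A,b); return x,[np.linalg.norm((np.eye(3)-np.outer(ray(p,u)[1],ray(p,u)[1]))@(x-p["TW"][:3,3])) for p,u in obs]
def proj(p,X):
    c=np.linalg.inv(p["TW"])@np.r_[X,1]; return c[:2]/c[2]*p["f"]+[p["cx"],p["cy"]]
def save(p,name): cv2.imwrite("pics/"+name,p["frame"][:,:,::-1])
E
cat > a.py <<'E'
from h import *
np.set_printoptions(precision=3,suppress=True)
_,s=TW();print(s["t"],s["ee_pos"],s["eef_rot"],s["wrist_force"],s["finger_gap"])
im=[]
for n in ["scene","top"]:
    p=snap(n); im.append(p["frame"][:,:,::-1]); print(n,p["f"],p["cx"],p["cy"],p["TW"].tolist())
    for q in ["carrier","carrier_key","cradle","dock","dock_key","timer","white_bottle","green_bottle","red_marker"]:
        print(q,[(round(r["p"],2),np.round(r["location"]).tolist(),onz(p,r["location"],0.05)[:2].round(3).tolist()) for r in viewer.recognise(p,q)][:4])
cv2.imwrite("pics/s.png",im[0]);cv2.imwrite("pics/t.png",im[1])
E
python3 a.py
```

```text
0.0 [ 0.16  -0.552  0.404] [ 0.99   0.14  -0.    -0.001] [ 0.004  0.17  -0.178] 0.08519965317370888
scene 486.8672673684534 247.13034877359772 190.67827450983287 [[-0.7036071286835855, -0.49644989777980975, 0.508403882223628, -0.001989384278541385], [-0.7103705027616808, 0.5091699616004208, -0.485921494698416, 0.5432108869093144], [-0.017628308817268557, -0.7030529490715777, -0.7109189781754323, 0.9292525785562226], [0.0, 0.0, 0.0, 1.0]]
carrier [(0.76, [205.0, 229.0], [0.607, 0.102]), (0.65, [180.0, 278.0], [0.541, 0.231])]
carrier_key [(0.66, [180.0, 282.0], [0.533, 0.237]), (0.6, [206.0, 226.0], [0.612, 0.094])]
cradle [(0.93, [203.0, 243.0], [0.579, 0.134]), (0.69, [280.0, 205.0], [0.534, -0.079]), (0.43, [206.0, 227.0], [0.61, 0.095])]
dock [(0.75, [278.0, 203.0], [0.54, -0.081])]
dock_key [(0.72, [228.0, 311.0], [0.41, 0.212]), (0.69, [277.0, 207.0], [0.535, -0.069])]
timer [(0.65, [230.0, 309.0], [0.41, 0.207])]
white_bottle [(0.91, [171.0, 186.0], [0.779, 0.068]), (0.57, [277.0, 204.0], [0.541, -0.078])]
green_bottle [(0.83, [220.0, 164.0], [0.751, -0.077])]
red_marker [(0.59
[... 224 characters left out ...]
0.9999840584698669, -0.005497838589076722, 0.001287080798556793, -0.042571241294216855], [-0.0006932597085924348, -0.10667601885077214, -0.9942935916484255, 1.4794529482703658], [0.0, 0.0, 0.0, 1.0]]
carrier [(0.73, [199.0, 195.0], [0.598, 0.114]), (0.66, [163.0, 210.0], [0.556, 0.216])]
carrier_key [(0.59, [198.0, 190.0], [0.613, 0.118]), (0.47, [162.0, 208.0], [0.562, 0.221])]
cradle []
dock []
dock_key [(0.81, [269.0, 213.0], [0.549, -0.088])]
timer [(0.78, [166.0, 257.0], [0.422, 0.205]), (0.24, [268.0, 213.0], [0.549, -0.086])]
white_bottle [(0.49, [217.0, 130.0], [0.792, 0.064])]
green_bottle [(0.51, [265.0, 138.0], [0.768, -0.076])]
red_marker [(0.66, [344.0, 256.0], [0.428, -0.303])]
```

```bash
python3 - <<'E'
import cv2,numpy as np
s=cv2.imread("pics/s.png");t=cv2.imread("pics/t.png")
a=cv2.resize(s[150:350,140:340],(600,600),interpolation=cv2.INTER_CUBIC)
cv2.imwrite("pics/s2.png",a)
b=cv2.resize(t[110:290,130:370],(800,600),interpolation=cv2.INTER_CUBIC)
cv2.imwrite("pics/t2.png",b)
E
```

```text
(no output)
```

View pics/s2.png

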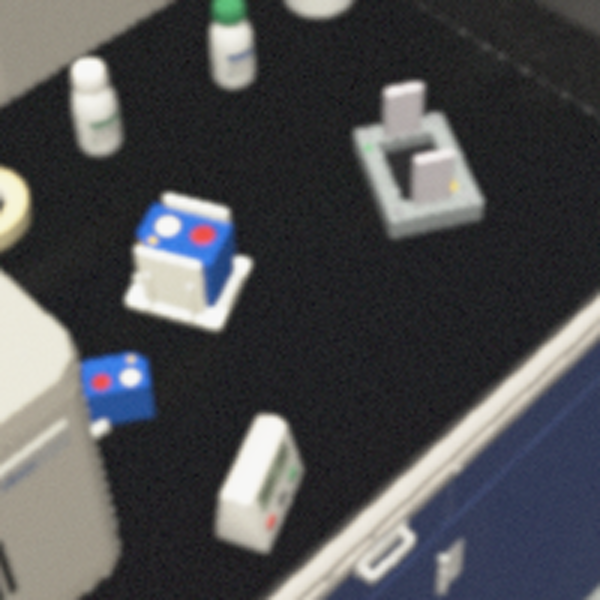

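View pics/t2.png

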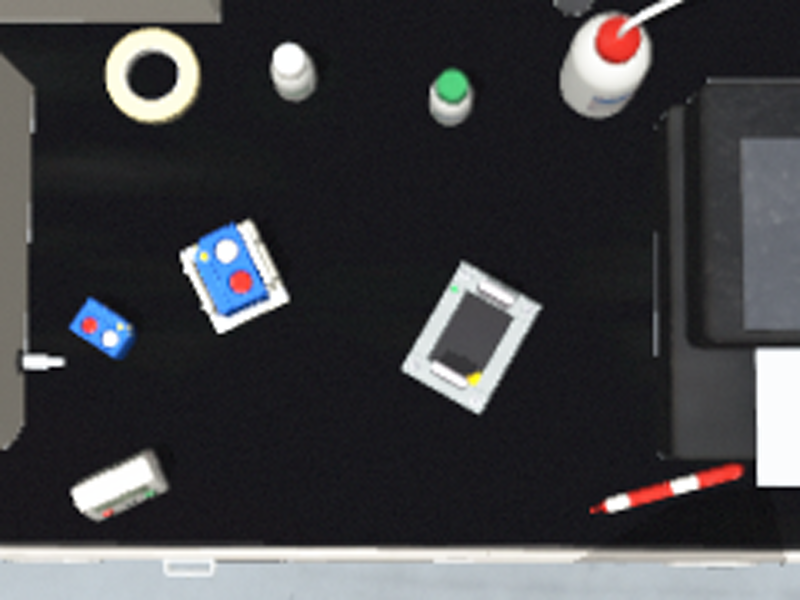

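The lookup finds two carrier-like things. One is in the cradle, at top-view pixel (199,193) and scene (205,229). The other is smaller and stands free at top (163,210) and scene (180,278). The enlarged crops confirm the larger one in the white cradle is meant, with its yellow corner at top (191,187). The dock is at top (271,210) with its yellow wedge at (272,224).

```bash
cat >> h.py <<'E'
np.set_printoptions(precision=4,suppress=True)
def go(xyz,yaw=None):
    "shift in tool axes to bring TCP to world xyz with tool-y direction at world angle yaw (mod pi)"
    T,s=TW(); d=T[:3,:3].T@(np.array(xyz)-T[:3,3]); cur=np.arctan2(T[1,1],T[0,1]); t=None
    if yaw is not None: t=-((yaw-cur+np.pi/2)%np.pi-np.pi/2)   # tool z is down
    print("go",d.round(4),"turn",t,"y-yaw now",cur,"q6",s["joint_positions"][5]); return d,t
E
python3 - <<'E'
from h import *
T,s=TW(); p=snap("wrist"); print(np.array(p["hand_eye"]),p["f"],p["cx"],p["cy"]); print(T)
go([0.50,0.02,0.42])
E
```

```text
[[-0.0002 -0.9455 -0.3256  0.0844]
 [ 1.     -0.0001 -0.0003  0.0012]
 [ 0.0002 -0.3256  0.9455  0.0328]
 [ 0.      0.      0.      1.    ]] 318.68874020470764 252.14836483605006 190.00184599793968
[[ 0.9605  0.2781 -0.      0.1599]
 [ 0.2781 -0.9605 -0.     -0.5523]
 [-0.      0.     -1.      0.4047]
 [ 0.      0.      0.      1.    ]]
go [ 0.4859 -0.4552 -0.0153] turn None y-yaw now -1.2889629428056741 q6 -0.07350714470630022
```

Request:
drive_tool(
  rows=[
    [[0.037,-0.035,0,0,0.0854],[0.075,-0.07,0,0,0.0854],[0.112,-0.105,0,0,0.0854],[0.15,-0.14,0,0,0.0854],[0.187,-0.175,0,0,0.0854]],
  ],
)

```text
t: 1.68
ee_pos: [0.2915, -0.3308, 0.4049]
eef_rot: [0.99, 0.14, 0.0, 0.0]
wrist_force: [1.7, 0.3, -0.2]
finger_gap: 0.0851
gripper_force: 0.0
```

Request:
drive_tool(
  rows=[
    [[0.037,-0.035,0,0,0.0854],[0.075,-0.07,0,0,0.0854],[0.112,-0.105,0,0,0.0854],[0.15,-0.14,0,0,0.0854],[0.187,-0.175,0,0,0.0854]],
  ],
)

```text
t: 2.3
ee_pos: [0.4225, -0.1106, 0.4051]
eef_rot: [0.99, 0.14, 0.0, 0.0]
wrist_force: [-0.2, -1.1, -1.0]
finger_gap: 0.0853
gripper_force: 0.0
```

Request:
drive_tool(
  rows=[
    [[0.037,-0.035,0,0,0.0854],[0.075,-0.07,0,0,0.0854],[0.112,-0.105,0,0,0.0854],[0.112,-0.105,0,0,0.0854]],
  ],
)

```text
t: 2.8
ee_pos: [0.5018, 0.0226, 0.4048]
eef_rot: [0.99, 0.143, 0.001, -0.0]
wrist_force: [0.1, -0.1, 0.4]
finger_gap: 0.0851
gripper_force: 0.0
```

```bash
python3 - <<'E'
from h import *
import pickle
p=snap("wrist"); save(p,"w1.png")
for q in ["carrier","carrier_key","cradle","dock","dock_key"]:
    print(q,[(round(r["p"],2),np.round(r["location"],1).tolist(),onz(p,r["location"],0.06).round(3).tolist()) for r in viewer.recognise(p,q)][:3])
pickle.dump({k:p[k] for k in["frame","TW","f","cx","cy"]},open("w1.pkl","wb"))
E
```

```text
carrier [(0.84, [75.9, 50.0], [0.564, 0.205, 0.06]), (0.55, [188.9, 34.6], [0.605, 0.11, 0.06])]
carrier_key [(0.93, [187.3, 34.2], [0.604, 0.112, 0.06]), (0.64, [77.0, 49.5], [0.564, 0.204, 0.06])]
cradle [(0.64, [215.6, 42.8], [0.605, 0.086, 0.06])]
dock [(0.77, [370.2, 138.7], [0.564, -0.081, 0.06])]
dock_key [(0.92, [367.9, 140.4], [0.562, -0.079, 0.06])]
```

View pics/w1.png

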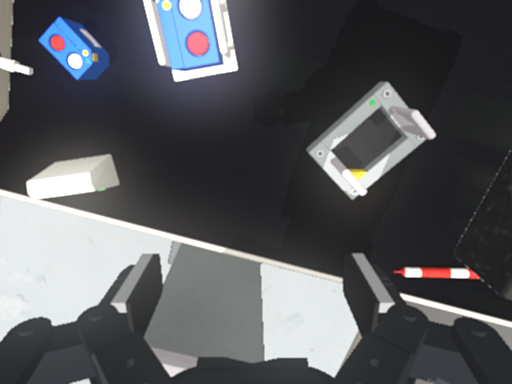

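The carrier in the cradle is at about (190,35), partly off the top of the picture. The dock is fully visible around (370,140), with its yellow wedge at (357,174). I'll shift forward to take a second view.

Request:
drive_tool(
  rows=[
    [[0.05,-0.025,0,0,0.0854],[0.1,-0.05,0,0,0.0854],[0.1,-0.05,0,0,0.0854],[0.1,-0.05,0,0,0.0854]],
  ],
)

```text
t: 3.6
ee_pos: [0.5817, 0.0947, 0.4043]
eef_rot: [0.99, 0.14, -0.001, 0.0]
wrist_force: [-0.2, 0.3, 0.2]
finger_gap: 0.0855
gripper_force: 0.0
```

```bash
python3 - <<'E'
from h import *
import pickle
p=snap("wrist")
for q in ["carrier","carrier_key","cradle","dock","dock_key"]:
    print(q,[(round(r["p"],2),np.round(r["location"],1).tolist(),onz(p,r["location"],0.06).round(3).tolist()) for r in viewer.recognise(p,q)][:3])
pickle.dump({k:p[k] for k in["frame","TW","f","cx","cy"]},open("w2.pkl","wb"))
a=pickle.load(open("w1.pkl","rb"))
A=cv2.resize(a["frame"][75:205,300:440],None,fx=3,fy=3,interpolation=cv2.INTER_CUBIC)
B=cv2.resize(p["frame"][0:195,120:380],None,fx=3,fy=3,interpolation=cv2.INTER_CUBIC)
cv2.imwrite("pics/w2.png",B[:,:,::-1]);cv2.imwrite("pics/w1d.png",A[:,:,::-1])
E
```

```text
carrier [(0.87, [243.1, 133.4], [0.613, 0.112, 0.06]), (0.84, [132.8, 143.6], [0.573, 0.213, 0.06])]
carrier_key [(0.82, [240.5, 133.2], [0.613, 0.114, 0.06]), (0.81, [137.7, 143.1], [0.575, 0.209, 0.06]), (0.51, [395.4, 216.8], [0.573, -0.068, 0.06])]
cradle [(0.69, [235.7, 98.7], [0.642, 0.127, 0.06]), (0.48, [241.5, 135.3], [0.611, 0.113, 0.06])]
dock [(0.6, [400.2, 218.2], [0.573, -0.074, 0.06]), (0.41, [240.0, 133.8], [0.612, 0.114, 0.06])]
dock_key [(0.58, [397.4, 218.7], [0.571, -0.071, 0.06])]
```

View pics/w2.png

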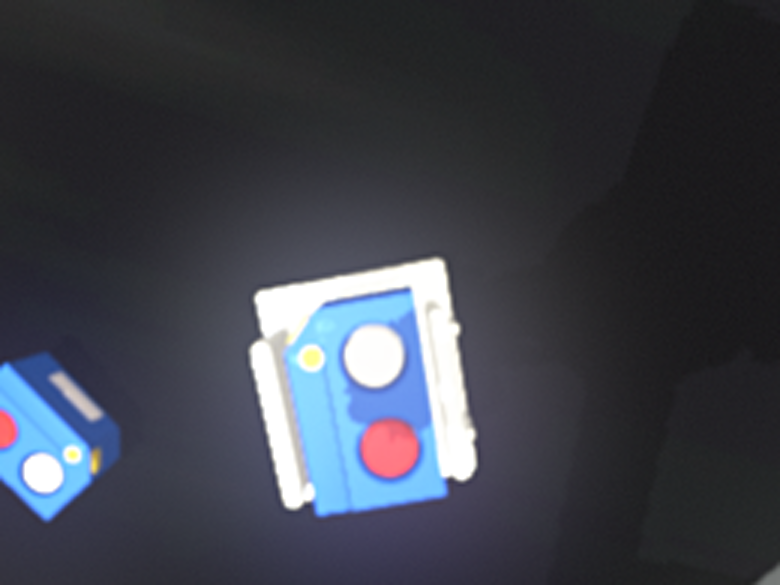

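The carrier fills the cradle in crop w2. Its top corners are at crop (316,516), (446,497), (410,290), (325,303) and (288,345), the yellow dot is at (311,357), the white cap at (374,355) and the red cap at (390,448).

View pics/w1d.png

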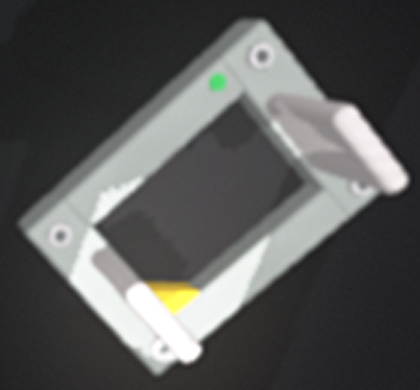

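```bash
python3 - <<'E'
from h import *
import pickle
a=pickle.load(open("w1.pkl","rb"));b=pickle.load(open("w2.pkl","rb"))
c=lambda u,v:(u/3+120-.33,v/3-.33)
for n,x,y in [("red",(198,43),c(390,448)),("white",(190,8),c(374,355)),("ydot",(167,5),c(311,357))]: print(n,*tri([(a,x),(b,y)]))
P=[onz(b,c(*q),.064)[:2] for q in [(316,516),(446,497),(410,290),(325,303),(288,345)]]
for q in P: print(q)
print("W",np.linalg.norm(P[0]-P[1]),"L",np.linalg.norm(P[2]-P[1]))
M=np.array([[-33,22],[-33,-22],[33,-22],[33,10],[21,22]])/1e3
P=np.array(P);Mc=M-M.mean(0);Pc=P-P.mean(0)
th=np.arctan2((Mc[:,0]*Pc[:,1]-Mc[:,1]*Pc[:,0]).sum(),(Mc*Pc).sum())
Rm=np.array([[np.cos(th),-np.sin(th)],[np.sin(th),np.cos(th)]])
t=P.mean(0)-Rm@M.mean(0); print("carrier",t,th,"res",P-(M@Rm.T+t))
E
```

```text
red [0.6001 0.1011 0.0597] [np.float64(0.0001885791629333886), np.float64(0.00018857916293327272)]
white [0.6264 0.1149 0.0537] [np.float64(0.0005923982047123756), np.float64(0.0005923982047125734)]
ydot [0.6216 0.1335 0.0607] [np.float64(0.00021692344147570652), np.float64(0.00021692344147571424)]
[0.5719 0.1189]
[0.5902 0.0792]
[0.6501 0.1091]
[0.6391 0.1334]
[0.6235 0.1413]
W 0.04374839475494369 L 0.06700379418297095
carrier [0.6119 0.1128] 0.42017096730963177 res [[-0.0009 -0.0006]
 [-0.0006 -0.0001]
 [-0.0009  0.0029]
 [ 0.0011 -0.0021]
 [ 0.0014 -0.0002]]
```

The dock screws in crop w1d are at (162,347), nearest the yellow wedge, and at (60,235), (262,55) and (362,185). That puts the dock's +x +y corner at the picture's bottom.

```bash
cat >> h.py <<'E'
def fit2(M,P):
    M=np.array(M);P=np.array(P);Mc=M-M.mean(0);Pc=P-P.mean(0)
    th=np.arctan2((Mc[:,0]*Pc[:,1]-Mc[:,1]*Pc[:,0]).sum(),(Mc*Pc).sum())
    Rm=np.array([[np.cos(th),-np.sin(th)],[np.sin(th),np.cos(th)]]);t=P.mean(0)-Rm@M.mean(0)
    return t,th,P-(M@Rm.T+t)
E
python3 - <<'E'
from h import *
import pickle
a=pickle.load(open("w1.pkl","rb"))
c=lambda u,v:(u/3+300-.33,v/3+75-.33)
print(*fit2([[.046,.031],[.046,-.031],[-.046,-.031],[-.046,.031]],[onz(a,c(*q),.025)[:2] for q in [(162,347),(60,235),(262,55),(362,185)]]))
go([.614,.108,.32],.43)
E
```

```text
[ 0.5562 -0.0967] 2.6182571472725282 [[ 0.0009  0.0002]
 [-0.0001 -0.0007]
 [-0.0002  0.0001]
 [-0.0005  0.0003]]
go [ 0.0347 -0.0036  0.0851] turn 1.4215310300842 y-yaw now -1.290061623505593 q6 1.3801756044782034
```

Request:
drive_tool(
  rows=[
    [[0.017,-0.002,0.02,-0.172,0.0854],[0.035,-0.004,0.04,-0.344,0.0854],[0.035,-0.004,0.06,-0.516,0.0854],[0.035,-0.004,0.085,-0.688,0.0854],[0.035,-0.004,0.085,-0.86,0.0854]],
  ],
)

```text
t: 4.53
ee_pos: [0.6136, 0.1088, 0.3174]
eef_rot: [0.84, 0.543, -0.002, -0.001]
wrist_force: [0.4, 1.3, -0.4]
finger_gap: 0.0854
gripper_force: 0.0
```

Request:
drive_tool(
  rows=[
    [[0,0,0,-0.172,0.0854],[0,0,0,-0.344,0.0854],[0,0,0,-0.516,0.0854],[0,0,0,-0.688,0.0854],[0,0,0,-0.86,0.0854]],
  ],
)

```text
t: 5.15
ee_pos: [0.6146, 0.1089, 0.32]
eef_rot: [0.537, 0.843, 0.0, 0.0]
wrist_force: [-0.9, -0.5, 0.6]
finger_gap: 0.0855
gripper_force: 0.0
```

Request:
drive_tool(
  rows=[
    [[0,0,0,0,0.0854],[0,0,0,0,0.0854]],
  ],
)

```text
t: 5.4
ee_pos: [0.6147, 0.1091, 0.3199]
eef_rot: [0.541, 0.841, 0.0, 0.0]
wrist_force: [-0.0, 0.3, -1.0]
finger_gap: 0.0858
gripper_force: 0.0
```

```bash
python3 - <<'E'
from h import *
import pickle
p=snap("wrist"); go([.614,.108,.203],.43)
pickle.dump({k:p[k] for k in["frame","TW","f","cx","cy"]},open("w3.pkl","wb"))
print(np.round([proj(p,[.612,.113,.064])],0))
B=cv2.resize(p["frame"][0:300,120:400],None,fx=2,fy=2,interpolation=cv2.INTER_CUBIC)
cv2.imwrite("pics/w3.png",B[:,:,::-1])
E
```

```text
go [-0.0007 -0.0012  0.1168] turn -0.0014489357232212452 y-yaw now 0.4285510642767787 q6 -0.32050306760270375
[[251. 192.]]
```

View pics/w3.png

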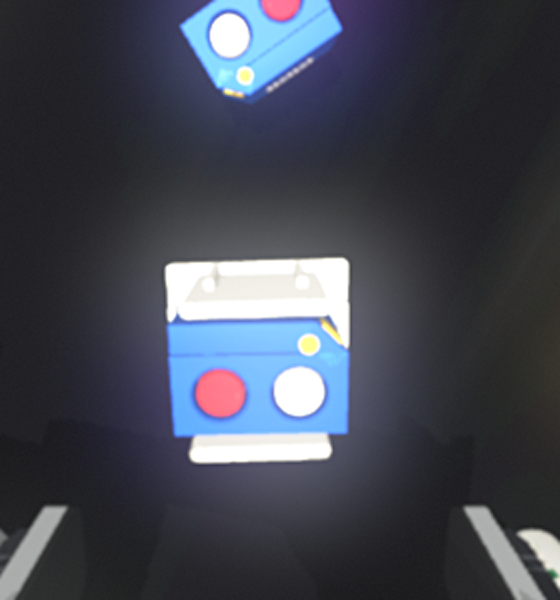

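The carrier's top corners in crop w3 are at (175,436), (347,434), (348,350), (322,318) and (170,318). It lies almost square to the tool.

```bash
python3 - <<'E'
from h import *
import pickle
a=pickle.load(open("w3.pkl","rb"))
c=lambda u,v:(u/2+120-.25,v/2-.25)
t,th,r=fit2(np.array([[-33,-22],[33,-22],[33,10],[21,22],[-33,22]])/1e3,[onz(a,c(*q),.064)[:2] for q in [(175,436),(347,434),(348,350),(322,318),(170,318)]])
print(t,th,r)
b=pickle.load(open("w2.pkl","rb")); d=lambda u,v:(u/3+120-.33,v/3-.33)
for x,y in [((219,393),(390,448)),((299,391),(374,355)),((308,344),(311,357))]: print(tri([(a,c(*x)),(b,d(*y))])[0])
g=t+np.array([-np.sin(th),np.cos(th)])*-.005; go([*g,.203],th)
E
```

```text
[0.6108 0.1149] 0.43116705977786823 [[ 0.0006 -0.0011]
 [-0.     -0.0008]
 [-0.0014  0.    ]
 [ 0.0006  0.0009]
 [ 0.0002  0.0009]]
[0.5996 0.1011 0.0585]
[0.6272 0.1143 0.0578]
[0.6215 0.1334 0.0617]
go [ 0.0019 -0.0012  0.1168] turn -0.0026159955010895963 y-yaw now 0.4285510642767787 q6 -0.32050306760270375
```

Request:
drive_tool(
  rows=[
    [[0.001,0,0.03,0,0.0854],[0.002,-0.001,0.06,0,0.0854],[0.002,-0.001,0.09,0,0.0854],[0.002,-0.001,0.117,0,0.0854],[0.002,-0.001,0.117,0,0.0854]],
  ],
)

```text
t: 6.08
ee_pos: [0.6119, 0.1105, 0.2006]
eef_rot: [0.54, 0.842, -0.002, -0.002]
wrist_force: [-0.5, 0.3, -0.2]
finger_gap: 0.0855
gripper_force: 0.0
```

Request:
drive_tool(
  rows=[
    [[0,0,0,0,0.06],[0,0,0,0,0.06],[0,0,0,0,0.06],[0,0,0,0,0.06],[0,0,0,0,0.06]],
  ],
  grip_force=40,
)

```text
t: 6.7
ee_pos: [0.6134, 0.1106, 0.204]
eef_rot: [0.54, 0.842, 0.001, 0.001]
wrist_force: [-1.2, -1.7, 6.5]
finger_gap: 0.0652
gripper_force: 47.6
```

Request:
drive_tool(
  rows=[
    [[0,0,-0.01,0,0.06],[0,0,-0.035,0,0.06],[0,0,-0.065,0,0.06],[0,0,-0.1,0,0.06],[0,0,-0.1,0,0.06]],
  ],
)

```text
t: 7.32
ee_pos: [0.6144, 0.111, 0.306]
eef_rot: [0.54, 0.842, 0.002, 0.003]
wrist_force: [0.3, 0.4, -1.4]
finger_gap: 0.0654
gripper_force: 46.8
```

```bash
python3 - <<'E'
from h import *
_,s=TW();print(s["wrist_force"],s["torque"])
go([.462,.037,.304])
E
```

```text
[ 0.2523  0.4151 -1.3882] [ 0.0119 -0.0892  0.0025]
go [-0.0035 -0.1694  0.0008] turn None y-yaw now 0.43105748821432766 q6 -0.32017317572414467
```

Request:
drive_tool(
  rows=[
    [[-0.001,-0.045,0,0,0.06],[-0.002,-0.09,0,0,0.06],[-0.003,-0.135,0,0,0.06],[-0.003,-0.169,0,0,0.06],[-0.003,-0.169,0.01,0,0.06]],
  ],
)

```text
t: 7.95
ee_pos: [0.4575, 0.0367, 0.2917]
eef_rot: [0.54, 0.842, -0.001, -0.002]
wrist_force: [1.0, 0.6, -1.8]
finger_gap: 0.0651
gripper_force: 46.9
```

Request:
drive_tool(
  rows=[
    [[0,0,0.03,0,0.06],[0,0,0.06,0,0.06],[0,0,0.08,0,0.06],[0,0,0.09,0,0.06],[0,0,0.09,0,0.06]],
  ],
)

```text
t: 8.57
ee_pos: [0.461, 0.0375, 0.2017]
eef_rot: [0.539, 0.842, -0.0, -0.001]
wrist_force: [-0.9, 0.2, -2.8]
finger_gap: 0.0656
gripper_force: 46.8
```

Request:
drive_tool(
  rows=[
    [[0,0,0.002,0,0.06],[0,0,0.004,0,0.06],[0,0,0.005,0,0.06],[0,0,0.006,0,0.06],[0,0,0.006,0,0.06]],
  ],
)

```text
t: 9.2
ee_pos: [0.4608, 0.0373, 0.1968]
eef_rot: [0.54, 0.842, 0.0, 0.0]
wrist_force: [1.3, 0.5, -2.4]
finger_gap: 0.0654
gripper_force: 46.8
```

Request:
drive_tool(
  rows=[
    [[0,0,0.001,0,0.06],[0,0,0.0015,0,0.06],[0,0,0.0015,0,0.06]],
  ],
)

```text
t: 9.57
ee_pos: [0.4608, 0.0373, 0.196]
eef_rot: [0.54, 0.842, 0.0, 0.0]
wrist_force: [-1.5, -0.4, 7.2]
finger_gap: 0.0655
gripper_force: 48.0
```

Request:
drive_tool(
  rows=[
    [[0,0,0.0005,0,0.06],[0,0,0.001,0,0.06],[0,0,0.001,0,0.06]],
  ],
)

```text
t: 9.95
ee_pos: [0.4607, 0.0373, 0.196]
eef_rot: [0.54, 0.842, 0.0, 0.001]
wrist_force: [-4.8, 0.7, 18.1]
finger_gap: 0.0652
gripper_force: 49.3
```

Request:
drive_tool(
  rows=[
    [[0,0,-0.0012,0,0.06],[0,0,-0.0012,0,0.08],[0,0,-0.0012,0,0.0854],[0,0,-0.0012,0,0.0854],[0,0,-0.0012,0,0.0854]],
  ],
)

```text
t: 10.58
ee_pos: [0.4608, 0.0373, 0.1953]
eef_rot: [0.54, 0.842, -0.0, -0.0]
wrist_force: [-0.1, 0.4, -0.9]
finger_gap: 0.0858
gripper_force: 0.0
```

Request:
drive_tool(
  rows=[
    [[0,0,-0.015,0,0.0854],[0,0,-0.05,0,0.0854],[0,0,-0.1,0,0.0854],[0,0,-0.13,0,0.0854],[0,0,-0.13,0,0.0854]],
  ],
)

```text
t: 11.2
ee_pos: [0.4618, 0.0374, 0.3278]
eef_rot: [0.54, 0.842, 0.002, 0.003]
wrist_force: [0.0, -0.2, -0.3]
finger_gap: 0.0856
gripper_force: 0.0
```

```bash
python3 - <<'E'
from h import *
go([.48,.03,.33],.43-np.pi/2)
E
```

```text
go [-0.0143  0.0135 -0.0021] turn -1.569744030806342 y-yaw now 0.43105229598855466 q6 -0.4415207417422206
```

Request:
drive_tool(
  rows=[
    [[0,0,0,0.16,0.0854],[0,0,0,0.32,0.0854],[0,0,0,0.48,0.0854],[0,0,0,0.64,0.0854],[0,0,0,0.8,0.0854]],
  ],
)

```text
t: 11.82
ee_pos: [0.4602, 0.0373, 0.3239]
eef_rot: [0.826, 0.563, -0.001, -0.001]
wrist_force: [-0.7, -0.7, -0.1]
finger_gap: 0.0854
gripper_force: 0.0
```

Request:
drive_tool(
  rows=[
    [[0,0,0,0.16,0.0854],[0,0,0,0.32,0.0854],[0,0,0,0.48,0.0854],[0,0,0,0.64,0.0854],[0,0,0,0.77,0.0854]],
  ],
)

```text
t: 12.45
ee_pos: [0.4602, 0.0373, 0.3239]
eef_rot: [0.977, 0.212, -0.001, -0.0]
wrist_force: [-0.6, -0.7, 0.3]
finger_gap: 0.085
gripper_force: 0.0
```

Request:
drive_tool(
  rows=[
    [[0,0,0,0,0.0854],[0,0,0,0,0.0854]],
  ],
)

```text
t: 12.7
ee_pos: [0.4605, 0.0373, 0.3246]
eef_rot: [0.977, 0.215, -0.001, -0.0]
wrist_force: [-0.1, -0.7, 0.0]
finger_gap: 0.0853
gripper_force: 0.0
```

```bash
python3 - <<'E'
from h import *
import pickle
p=snap("wrist"); go([.4608,.0373,.195],.431)
pickle.dump({k:p[k] for k in["frame","TW","f","cx","cy"]},open("w4.pkl","wb"))
for r in viewer.regions_of(p,"carrier"): print(r["p"],r["location"],r["pixels"].sum())
B=cv2.resize(p["frame"][60:330,170:512],None,fx=2.2,fy=2.2,interpolation=cv2.INTER_CUBIC)
cv2.imwrite("pics/w4.png",B[:,:,::-1])
E
```

```text
go [0.0003 0.0002 0.1298] turn -1.5682707287203197 y-yaw now -1.1372707287203196 q6 1.1267229917763073
0.77 [246.6, 186.1] 4733
0.51 [91.5, 1.1] 45
0.25 [52.6, 138.4] 4562
```

View pics/w4.png

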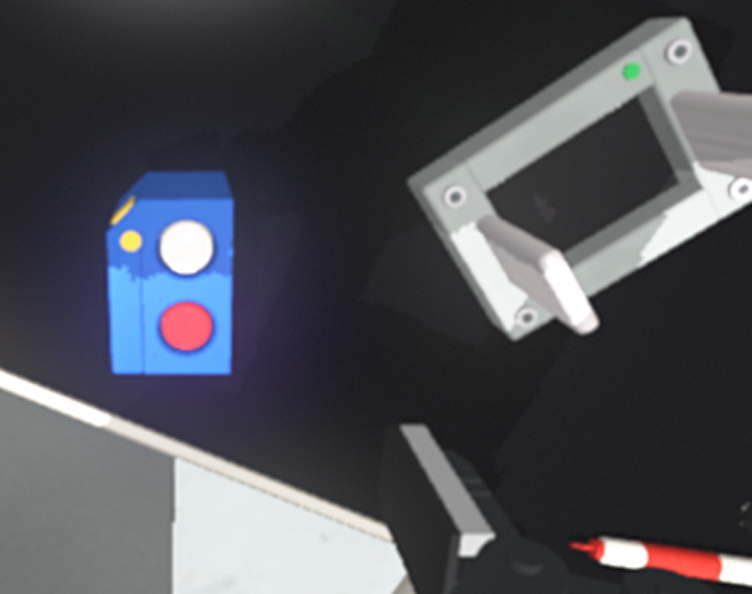

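The carrier stands free and upright. Its top corners in crop w4 are at (112,375), (232,374), (233,198), (136,196) and (108,232). The dock screws are at (527,317), (455,196), (679,51) and (741,188).

```bash
python3 - <<'E'
from h import *
import pickle
a=pickle.load(open("w4.pkl","rb")); k=a["TW"]
c=lambda u,v:((u+.5)/2.2+170-.5,(v+.5)/2.2+60-.5)
t,th,r=fit2(np.array([[-33,22],[-33,-22],[33,-22],[33,10],[21,22]])/1e3,[onz(a,c(*q),.056)[:2] for q in [(112,375),(232,374),(233,198),(136,196),(108,232)]])
print(t,th,r)
S=[(527,317),(455,196),(679,51),(741,188)]
print(*fit2([[.046,.031],[.046,-.031],[-.046,-.031],[-.046,.031]],[onz(a,c(*q),.025)[:2] for q in S]))
b=pickle.load(open("w1.pkl","rb")); d=lambda u,v:(u/3+300-.33,v/3+75-.33)
for x,y in zip(S,[(162,347),(60,235),(262,55),(362,185)]): print(tri([(a,c(*x)),(b,d(*y))])[0])
go([*t,.195],th-np.pi/2)
E
```

```text
[0.4607 0.0407] 0.4457633207254977 [[-0.0005 -0.    ]
 [-0.0003 -0.0006]
 [-0.0002 -0.0001]
 [ 0.0003  0.0013]
 [ 0.0007 -0.0006]]
[ 0.5558 -0.0962] 2.626738717846633 [[ 0.0005 -0.0001]
 [ 0.0004 -0.0006]
 [-0.0006 -0.0001]
 [-0.0004  0.0008]]
[ 0.5013 -0.1007  0.0245]
[ 0.5314 -0.0483  0.0224]
[ 0.6116 -0.0943  0.0212]
[ 0.5803 -0.1474  0.0223]
go [ 0.0015 -0.003   0.13  ] turn -0.012635367078827953 y-yaw now -1.1376683731482269 q6 1.1271356430151946
```

Request:
drive_tool(
  rows=[
    [[0.001,-0.004,0.035,0,0.0854],[0.001,-0.004,0.07,0,0.0854],[0.001,-0.004,0.105,0,0.0854],[0.001,-0.004,0.127,0,0.0854],[0.001,-0.004,0.127,0,0.0854]],
  ],
)

```text
t: 13.42
ee_pos: [0.4593, 0.0414, 0.197]
eef_rot: [0.977, 0.215, -0.002, -0.0]
wrist_force: [0.9, -0.2, 0.8]
finger_gap: 0.0856
gripper_force: 0.0
```

Request:
drive_tool(
  rows=[
    [[0,0,0,0,0.06],[0,0,0,0,0.038],[0,0,0,0,0.038],[0,0,0,0,0.038],[0,0,0,0,0.038]],
  ],
  grip_force=40,
)

```text
t: 14.05
ee_pos: [0.4606, 0.0415, 0.1996]
eef_rot: [0.977, 0.214, 0.001, 0.0]
wrist_force: [-1.1, -0.1, 7.3]
finger_gap: 0.0434
gripper_force: 42.1
```

Request:
drive_tool(
  rows=[
    [[0,0,0,0,0.038],[0,0,-0.005,0,0.038],[0,0,-0.03,0,0.038],[0,0,-0.07,0,0.038],[0,0,-0.105,0,0.038]],
  ],
)

```text
t: 14.68
ee_pos: [0.4596, 0.0414, 0.3045]
eef_rot: [0.977, 0.214, -0.0, -0.0]
wrist_force: [0.6, 0.2, -2.1]
finger_gap: 0.0434
gripper_force: 41.5
```

```bash
python3 - <<'E'
from h import *
go([.556,-.0965,.305],2.622-np.pi/2)
E
```

```text
go [ 0.0299  0.1656 -0.0005] turn 0.9514407188717744 y-yaw now -1.1389482615129156 q6 1.1372276002340154
```

Request:
drive_tool(
  rows=[
    [[0.006,0.033,-0.01,-0.17,0.038],[0.012,0.066,-0.01,-0.34,0.038],[0.018,0.099,-0.01,-0.51,0.038],[0.024,0.132,-0.01,-0.68,0.038],[0.03,0.166,-0.01,-0.85,0.038]],
  ],
)

```text
t: 15.3
ee_pos: [0.5567, -0.0976, 0.3132]
eef_rot: [0.8, 0.6, -0.0, -0.001]
wrist_force: [0.5, 0.2, -2.4]
finger_gap: 0.0436
gripper_force: 41.6
```

Request:
drive_tool(
  rows=[
    [[0,0,0,-0.17,0.038],[0,0,0,-0.34,0.038],[0,0,0,-0.51,0.038],[0,0,0,-0.68,0.038],[0,0,0,-0.85,0.038]],
  ],
)

```text
t: 15.92
ee_pos: [0.5562, -0.0967, 0.3131]
eef_rot: [0.481, 0.877, -0.0, -0.001]
wrist_force: [0.5, -0.4, -1.9]
finger_gap: 0.0437
gripper_force: 41.5
```

Request:
drive_tool(
  rows=[
    [[0,0,0,-0.17,0.038],[0,0,0,-0.34,0.038],[0,0,0,-0.49,0.038],[0,0,0,-0.49,0.038],[0,0,0,-0.49,0.038]],
  ],
)

```text
t: 16.55
ee_pos: [0.5565, -0.0968, 0.3133]
eef_rot: [0.258, 0.966, -0.0, -0.0]
wrist_force: [0.5, 1.0, -1.9]
finger_gap: 0.0432
gripper_force: 41.5
```

```bash
python3 - <<'E'
from h import *
import pickle
p=snap("wrist"); T,s=TW(); print(T[:3,3]); go([.556,-.0965,.3],2.622-np.pi/2)
p["tcp"]=T
pickle.dump({k:p[k] for k in["frame","TW","f","cx","cy","tcp"]},open("w5.pkl","wb"))
B=cv2.resize(p["frame"][60:330,90:420],None,fx=2.2,fy=2.2,interpolation=cv2.INTER_CUBIC)
cv2.imwrite("pics/w5.png",B[:,:,::-1])
E
```

```text
[ 0.5566 -0.0968  0.3133]
go [ 0.0006 -0.      0.0133] turn -0.0021481842772099746 y-yaw now 1.0490554889278934 q6 -1.2959410763537207
```

View pics/w5.png

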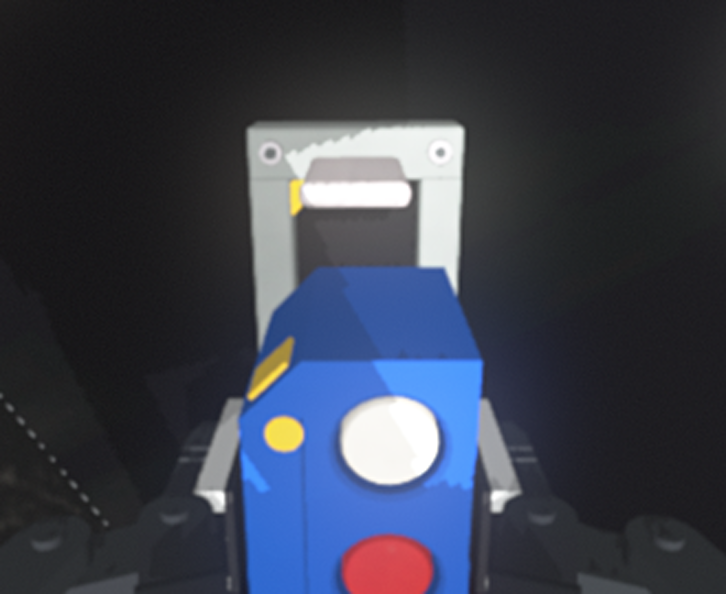

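The carrier is in hand and its cut corner is on the same side as the dock's yellow wedge, at crop (296,197). The carrier's +x edge runs from crop (296,360) to (482,360), the cut ends at (242,413), and its lower edge runs from (315,268) to (446,268). The dock screws are at (270,153) and (440,153).

```bash
python3 - <<'E'
from h import *
import pickle
a=pickle.load(open("w5.pkl","rb")); Ti=np.linalg.inv(a["tcp"])
c=lambda u,v:((u+.5)/2.2+90-.5,(v+.5)/2.2+60-.5)
tl=lambda q,z:(Ti@np.r_[onz(a,c(*q),z),1])[:2]
zb=.3133-.199
print("top",[tl(q,zb+.056)*1e3 for q in [(482,360),(296,360),(242,413)]],"want x 33,33,21; y 22,-10,-22")
print("bot",[tl(q,zb)*1e3 for q in [(446,268),(315,268)]])
print("screw",[tl(q,.025)*1e3 for q in [(270,153),(440,153)]],"46; -31,31")
# red/white caps side: pocket edges at z=.022
print("pocket y",[tl(q,.022)*1e3 for q in [(296,225),(421,225)]])
E
```

```text
top [array([31.6201, 20.9192]), array([ 31.6439, -11.1625]), array([ 21.346, -21.035])] want x 33,33,21; y 22,-10,-22
bot [array([30.6193, 21.4584]), array([ 30.6432, -11.091 ])]
screw [array([ 46.1371, -32.1328]), array([46.0922, 29.3601])] 46; -31,31
pocket y [array([ 18.6519, -23.7769]), array([18.6172, 23.537 ])]
```

Request:
drive_tool(
  rows=[
    [[0.0015,-0.0003,0.02,0,0.038],[0.0015,-0.0003,0.045,0,0.038],[0.0015,-0.0003,0.07,0,0.038],[0.0015,-0.0003,0.082,0,0.038],[0.0015,-0.0003,0.082,0,0.038]],
  ],
)

```text
t: 17.23
ee_pos: [0.555, -0.0963, 0.2307]
eef_rot: [0.257, 0.966, -0.0, -0.001]
wrist_force: [0.2, 0.3, -1.9]
finger_gap: 0.0437
gripper_force: 41.6
```

Request:
drive_tool(
  rows=[
    [[0,0,0.003,0,0.038],[0,0,0.006,0,0.038],[0,0,0.008,0,0.038],[0,0,0.01,0,0.038],[0,0,0.012,0,0.038]],
  ],
)

```text
t: 17.85
ee_pos: [0.5553, -0.0963, 0.2194]
eef_rot: [0.257, 0.966, 0.0, 0.0]
wrist_force: [-0.3, -0.2, -2.9]
finger_gap: 0.0435
gripper_force: 41.6
```

Request:
drive_tool(
  rows=[
    [[0,0,0.002,0,0.038],[0,0,0.004,0,0.038],[0,0,0.004,0,0.038]],
  ],
)

```text
t: 18.23
ee_pos: [0.5552, -0.0963, 0.2152]
eef_rot: [0.257, 0.966, -0.0, -0.0]
wrist_force: [-0.3, -0.3, -2.2]
finger_gap: 0.0436
gripper_force: 41.6
```

Request:
drive_tool(
  rows=[
    [[0,0,0.002,0,0.038],[0,0,0.004,0,0.038],[0,0,0.006,0,0.038],[0,0,0.006,0,0.038]],
  ],
)

```text
t: 18.73
ee_pos: [0.5552, -0.0963, 0.2092]
eef_rot: [0.257, 0.966, -0.0, -0.0]
wrist_force: [0.1, 0.3, -2.2]
finger_gap: 0.0434
gripper_force: 41.6
```

Going in freely; about 2 mm is left to the floor.

Request:
drive_tool(
  rows=[
    [[0,0,0.001,0,0.038],[0,0,0.002,0,0.038],[0,0,0.002,0,0.038]],
  ],
)

```text
t: 19.1
ee_pos: [0.5554, -0.0964, 0.2077]
eef_rot: [0.257, 0.966, 0.0, 0.0]
wrist_force: [-0.7, 0.3, 0.5]
finger_gap: 0.0433
gripper_force: 41.9
```

Request:
drive_tool(
  rows=[
    [[0,0,0.0005,0,0.038],[0,0,0.001,0,0.038],[0,0,0.001,0,0.038]],
  ],
)

```text
t: 19.48
ee_pos: [0.5553, -0.0963, 0.2076]
eef_rot: [0.257, 0.966, 0.0, 0.0]
wrist_force: [-2.3, 0.2, 8.2]
finger_gap: 0.0432
gripper_force: 43.0
```

Request:
drive_tool(
  rows=[
    [[0,0,-0.001,0,0.038],[0,0,-0.001,0,0.05],[0,0,-0.001,0,0.0854],[0,0,-0.001,0,0.0854],[0,0,-0.001,0,0.0854]],
  ],
)

```text
t: 20.1
ee_pos: [0.5554, -0.0963, 0.2073]
eef_rot: [0.257, 0.966, -0.0, -0.0]
wrist_force: [0.1, -0.1, -0.3]
finger_gap: 0.0854
gripper_force: 0.0
```

Request:
drive_tool(
  rows=[
    [[0,0,-0.01,0,0.0854],[0,0,-0.04,0,0.0854],[0,0,-0.08,0,0.0854],[0,0,-0.12,0,0.0854],[0,0,-0.12,0,0.0854]],
  ],
)

```text
t: 20.72
ee_pos: [0.5567, -0.0966, 0.3318]
eef_rot: [0.257, 0.966, 0.0, 0.004]
wrist_force: [-0.8, -0.2, 0.5]
finger_gap: 0.0851
gripper_force: 0.0
```

```bash
python3 - <<'E'
from h import *
p=snap("wrist"); q=snap("scene"); s=snap("top")
w=cv2.resize(p["frame"][60:330,130:380],(500,540),interpolation=cv2.INTER_CUBIC)
t=cv2.resize(q["frame"][130:350,140:400],(300,254)); u=cv2.resize(s["frame"][110:290,130:370],(300,225))
z=np.zeros((540,800,3),np.uint8); z[:,:500]=w; z[:254,500:]=t; z[260:485,500:]=u
cv2.imwrite("pics/w6.png",z[:,:,::-1])
c=lambda T,X:T@np.r_[X,1]
E
```

```text
(no output)
```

View pics/w6.png

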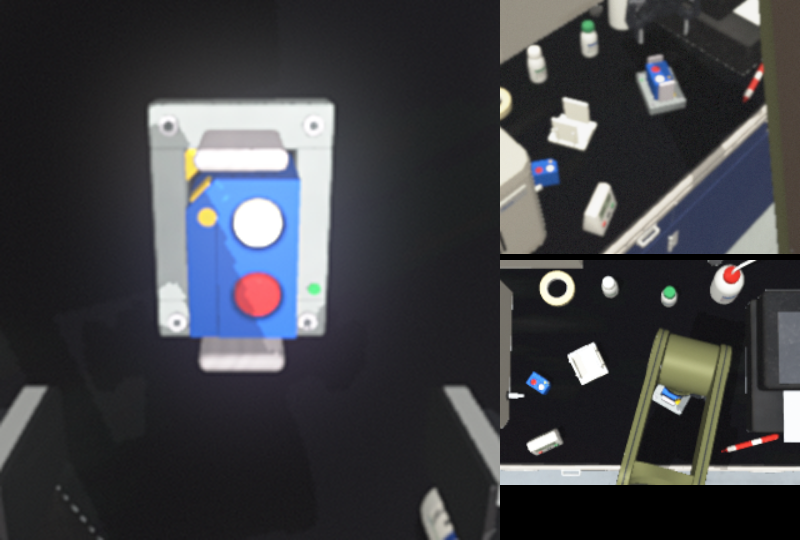

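The carrier sits between the cheeks, at mosaic (243,255), with its cut corner at the yellow wedge (193,175). The TCP height difference confirms it is 8 mm up, so fully home. The bystanders are undisturbed and the gripper is clear.

```bash
python3 -c "
from cell import finish_job
print(finish_job())"
```

```text
the job is handed in; nothing more can be done
None
```

The carrier was stood free on the worktop, then turned and lowered fully home in the dock with its cut corner at the yellow wedge; the last pictures show the gripper clear and the bystanders in place, and I handed the job in at about 21 s.

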